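# Proof-pull a test stud in the pull-test stand

## Task

Take the orange-handled test stud, set it foot down on the front ledge of the pull-test stand and slide it under the slotted yellow jaw until its foot is fully home against the brass stop. Then prove that the jaw holds it: pull it straight up with slowly rising force to about 15 N, keep that pull for about half a second (never pull with 20 N or more), gently lower the stud again and leave it released, standing upright and fully home. Leave the brass weight and the vial where they stand.

Things in the scene. Friction and masses are not known exactly. Their poses are not given: they have to be found in the camera images.
- stud: Loose test stud standing upright, about 0.12 kg. Origin: centre of its underside; z up along its axis. From below: round steel foot 26 mm diameter, 6 mm thick; round steel neck 10 mm diameter up to 26 mm height; square orange plastic handle 16 x 16 mm from 26 to 62 mm height, its flats facing the stud's own x and y axes. Held on the flats, anywhere on the handle, it may enter the slot at any yaw.
- stand: Pull-test stand, fixed, 150 x 84 mm: blue base, flat steel deck 24 mm above the bench. Origin: centre of its underside; x runs from its open front ledge to its rear, z up. At the rear (x = 62, y = +-27 mm) two posts with springs, 94 mm high, carry a red block and the slotted yellow keeper plate; nothing else is over 60 mm high. Guide strips 6 mm high lie 21 mm either side of the centre line.
- stand_ledge (a point): Point on the bare deck of the front ledge, 45 mm in front of the stand's origin, 24 mm above the bench, on the slot's centre line; the ledge runs from x = -75 to -26 mm of the stand.
- slot_mouth (a point): Where the straight slot begins, on its centre line, 12 mm in front of the stand's origin. Slot 14 mm wide along x, flared in front to about 35 mm; the stud's neck goes through it, its foot beneath. Plate 6 mm thick, its underside 10 to 14 mm above the deck: the setting varies and is not measured (this point stays 10 mm above the deck), so the stud rises 4 to 8 mm before the plate holds it.
- stand_seat (a point): Point on the deck, 25 mm behind the stand's origin along its x, 24 mm above the bench, where the centre of the stud's underside is when its foot touches the brass stop (8 mm high, fixed to the deck). Its axes are those of the stand.
- jaw (a joint): Rise of the sprung jaw (red block with yellow keeper plate) in m: 0 at rest, at most 0.006. It is pressed down by springs of about 5 N per mm and its own weight of 2 N, so a pull of 15 N lifts it about 2.6 mm.
- weight_200: Brass-coloured knobbed calibration weight, 30 mm diameter, 50 mm high, loose; origin at the centre of its underside. A bystander.
- vial_1: White vial with a blue cap, 22 mm diameter, 53 mm high, loose; origin at the centre of its underside. A bystander.
There are look-alikes about, which are no part of the job. What is shaped like the stud but pink is not meant.

How it is judged:
By the outcome, as a careful person would: the job done as asked, in the order asked, and still so for the second after the job is handed in, with the robot touching nothing.
It also fails if it takes over 58 s, if anything falls off the work surface, if the arm or the gripper's body presses on something with over 40 N, if the wrist force passes 120 N, or if a joint passes its speed limit or range.

## Robot

A 6-joint arm with a two-finger parallel gripper is mounted at the origin on the work surface; the furniture and walls round the work are solid. World frame = base frame: x ahead of the robot, y to its left, z up, the work surface at z = 0. Lengths are in mm, angles in rad, forces in N, time in s.
With the tool pointing down it reaches from about 275 to 1000 mm from the base axis. Payload 8.4 kg.
Tool frame: the origin (TCP) lies between the finger pads; the fingertips stand r.finger_overhang ahead of it and the grasp point (between the pads) is the TCP (r.finger_overhang is the distance from the TCP to the fingertips, in mm); z points along the fingers, y is the line along which they close (so a half turn about z gives the same grasp; the last joint's range is limited). The gripper opens to 85 mm and grips with 20 to 120 N. Pads are 22 mm wide; open, the fingers measure 114 mm over their backs; the gripper's body (76 mm by 85 mm) begins 54 mm behind the grasp point. The pads swing forward as they close: fully open they stand 13 mm farther back than shut.
Start: joints at [-1.345, 0.353, 1.633, -0, 1.155, -0.002], TCP at [141.145, -608.856, 250.281] pointing down, gripper open.
Joint ranges: [-2.63, 2.63], [-0.92, 2.1], [0.06, 2.66], [-1.3, 4.44], [0, 2.69], [-3.02, 3.02]. Speed limits (rad/s): [2.22, 2.22, 2.79, 3.14, 3.14, 3.14].

## Interface

Orientations are given as [roll, pitch, yaw] about the fixed x, y, z axes, in that order (R = Rz(yaw) Ry(pitch) Rx(roll)).
In Python, from rig import r, cams, sign_off gives the robot as it stands.
- The arm moves only by the shell command python3 -m crank 'ROWS' [FORCE]. ROWS is JSON, a list of rows, each a list of 7 numbers: the shift along the tool's x, y, z in m, then the turn, a rotation vector about the tool's x, y, z in rad, then the closure, from 0 (fully open) to 1 (shut). In form: [[dx, dy, dz, ax, ay, az, gripper], ...]. A call has 1 to 5 rows; each row is the pose to reach, as a shift and turn from the pose commanded when the call began, along the tool's axes at that moment; what a row does not reach only later rows make up. A row lasts 1/10 s, in which the tool goes at most 50 mm and 8.59 degrees, less where a joint would pass 70% of its speed; a pose out of reach is approached as far as the arm can. A call with a gripper value outside its range is refused whole. The fingers move at their own pace and stop on an object; FORCE is the grip in N (left out, the last holds). Time passes only in rows, so rows that repeat a pose let the fingers close. It gives the time, the measured TCP pose, the force, the opening and the grip force at its end, in the units of the state.
- r.sense(): the state, without advancing time (a new reading comes with each control period).
- cams.grab_frame(name): name is "side" or "top" or "wrist"; returns a dict with "image" (400x640x3 uint8, red, green, blue), "fx", "fy", "cx", "cy" (pixels), "position" and "orientation" of the camera in the world. Camera axes: x right, y down, z forward; pixel columns grow to the right and rows downward; lengths in mm; the calibration is good to about 2 mm. A picture is of the moment at which its call begins. There is no depth.
- sign_off(): hands the job in; it is judged then, once.
The state is a dict: "clock": time; "qpos": joint angles; "qvel": joint speeds; "joint_efforts": joint torques, N m; "eef_pos": TCP position; "tcp_rot": TCP orientation; "contact_force": force on the tool from outside, world axes, zero at the start; "wrist_torque": the same for the moment, N m; "opening": opening from 0.0 (shut) to 1.0 (fully open); "grasp_force": force on a finger pad.
Only numpy, scipy, OpenCV 4.12 (cv2) and the standard library are available. Lean on these libraries where they do the work, as an engineer would, in place of code of your own. Each camera call takes 0.05 s, during which the arm holds its last target. There are 200 camera calls.

## Working session

There is one attempt and no reset: what is moved stays moved. The work goes in short steps, Python scripts to look and compute and a shell command to move; the robot and the scene stay as the last step left them, time stands still between calls to the robot, and variables do not carry over. Pictures are saved under pics/ and viewed, at most 10 in all, crops included, and the job is handed in when it is done.

```bash
ls; mkdir -p pics; python3 - <<'E'
from rig import r,cams
import cv2,numpy as np
for n in("top","side"):
    f=cams.grab_frame(n);cv2.imwrite(f"pics/{n}0.png",cv2.cvtColor(f["image"],cv2.COLOR_RGB2BGR))
    print(n,{k:v for k,v in f.items() if k!="image"})
print(r.sense(),r.finger_overhang)
E
```

```text
pics
top {'fx': 415.5992650447581, 'fy': 415.5992650447581, 'cx': 318.4840282913963, 'cy': 200.97854635458359, 'position': array([392.36953397,  -3.93673891, 903.48034373]), 'orientation': array([-2.98997611,  0.03301254, -1.57937047])}
side {'fx': 512.0907654324131, 'fy': 512.0907654324131, 'cx': 315.64193015443664, 'cy': 205.67495283229582, 'position': array([ 397.48808131, -705.76929007,  617.30626295]), 'orientation': array([-2.2310801 ,  0.0236917 , -0.19941114])}
{'clock': 0.1, 'qpos': array([-1.34537189e+00,  3.53603934e-01,  1.63405029e+00,  1.38577298e-05,
        1.15520560e+00, -2.41549892e-03]), 'qvel': array([ 0.00036955,  0.00134922, -0.00219056,  0.00012023, -0.00247046,
       -0.00019755]), 'joint_efforts': array([-3.98218790e-04, -6.06355977e+01, -3.42819965e+01,  4.27797522e-05,
        3.97749638e-03,  3.61969023e-05]), 'eef_pos': array([ 141.07601564, -608.45805047,  249.62515441]), 'tcp_rot': array([-3.14032552e+00, -1.57318351e-05,  2.27834324e-01]), 'contact_force': array([ 0.92056421,  0.18477586, -0.59571786]), 'wrist_torque': array([-0.02624378,  0.02213554, -0.00702098]), 'grasp_force': 0.0, 'opening': 0.9990185425092419} 19.0
```

View pics/top0.png

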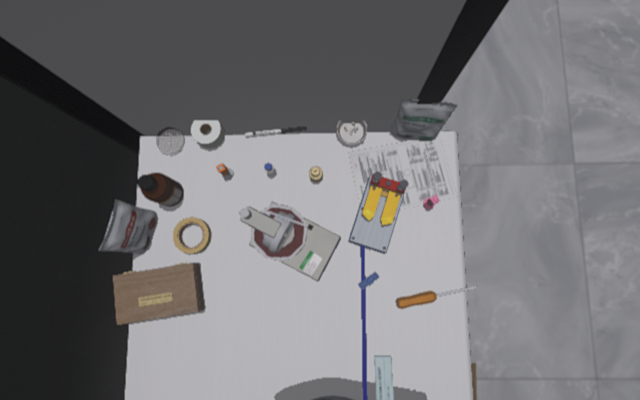

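View pics/side0.png

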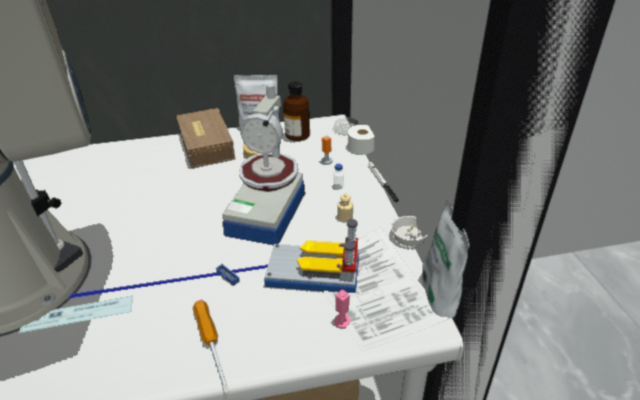

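Top view: the stud is at (223,170), the vial at (268,168), the weight at (316,174) and the stand around (378,212). The side view shows the stud at (327,148).
Candidates for the stud: the orange object at top (223,170), the pink one at top (431,202), and the orange screwdriver at top (416,299). Only the first is an orange-handled stud with a steel foot. I'll confirm it in enlarged crops.

```bash
python3 - <<'E'
import cv2,numpy as np
t=cv2.imread("pics/top0.png");s=cv2.imread("pics/side0.png")
z=lambda im,x,y,w,h,k:cv2.resize(im[y:y+h,x:x+w],None,fx=k,fy=k,interpolation=cv2.INTER_CUBIC)
a=z(t,340,165,80,100,6)   #480x600... 
a=z(t,345,165,66,100,6)   #396x600
b=z(t,205,155,40,30,10)   #400x300
c=z(s,305,125,40,50,6)    #240x300
c=cv2.copyMakeBorder(c,0,0,0,160,cv2.BORDER_CONSTANT)
cv2.imwrite("pics/crop1.png",np.hstack([a,np.vstack([b,c])]))
E
```

```text
(no output)
```

View pics/crop1.png

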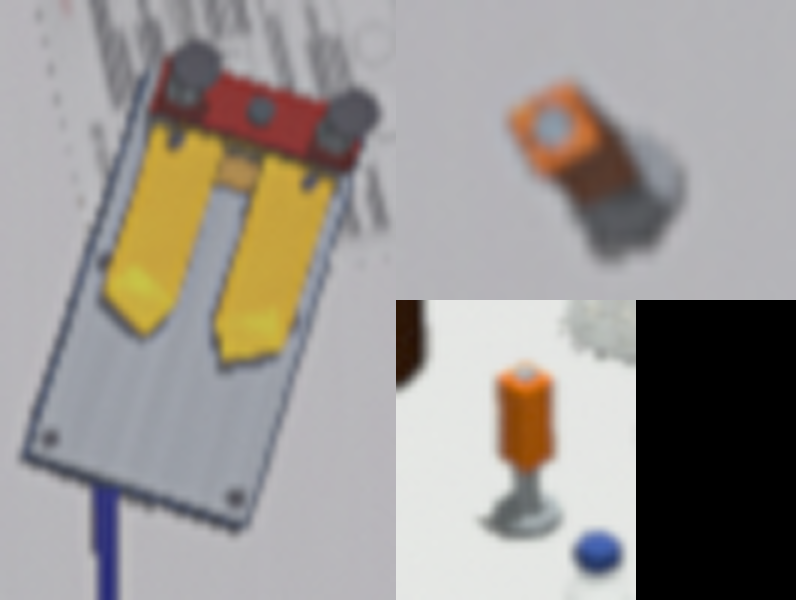

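Confirmed: the orange stud with its steel foot is at top-image (220.6,167.8) for its cap and side-image (326.5,137.2). The stand's front deck corners are at crop (22,455) and (245,528). Its left edge runs to (150,75).

```bash
cat > h.py <<'E'
from rig import r,cams
import numpy as np,cv2
from scipy.spatial.transform import Rotation as R
def ray(f,u,v):
    d=R.from_euler('xyz',f["orientation"]).apply([(u-f["cx"])/f["fx"],(v-f["cy"])/f["fy"],1]); return np.array(f["position"]),d
def onz(f,u,v,z):
    p,d=ray(f,u,v); return p+d*(z-p[2])/d[2]
def proj(f,P):
    c=R.from_euler('xyz',f["orientation"]).inv().apply(np.atleast_2d(P)-f["position"])
    return np.c_[c[:,0]/c[:,2]*f["fx"]+f["cx"],c[:,1]/c[:,2]*f["fy"]+f["cy"]]
def togo(P,yaw):
    "tool-frame shift (mm) and turn about tool z to a tool-down pose"
    s=r.sense();T=R.from_euler('xyz',s["tcp_rot"])
    print("now",s["eef_pos"].round(1),s["tcp_rot"].round(3),"shift",T.inv().apply(np.array(P)-s["eef_pos"]).round(1),
      "turn",(T.inv()*R.from_euler('xyz',[np.pi,0,yaw])).as_rotvec().round(3))
E
python3 - <<'E'
from h import *
f=cams.grab_frame("top");s=cams.grab_frame("side")
print("stud top",onz(f,220.6-.05,167.8-.05,62), onz(s,326.5,137.2,62))
c=lambda x,y:(345+x/6-.4,165+y/6-.4)
FL=onz(f,*c(22,455),24);FR=onz(f,*c(245,528),24);LR=onz(f,*c(150,75),24)
print(FL,FR,LR,np.linalg.norm(FL-FR))
for a,b in((FR,FL),):
    d=FL-FR;print("yaw",np.degrees(np.arctan2(-d[0],d[1])))
d=LR-FL;print("yaw2",np.degrees(np.arctan2(d[1],d[0])))
b=lambda x,y:(205+x/10-.45,155+y/10-.45)
P=[onz(f,*b(x-396,y),62) for x,y in((508,120),(572,80),(603,135),(543,178))]
print(np.array(P).round(1))
E
```

```text
stud top [594.32957079 227.05713925  62.        ] [596.06376407 226.2152056   62.        ]
[442.14209322 -38.08581653  24.        ] [ 415.96742522 -115.1636285    24.        ] [577.54302188 -86.5419027   24.        ] 81.40087434544581
yaw -18.756849438923513
yaw2 -19.690823296794623
[[597.1 237.3  62. ]
 [605.4 224.   62. ]
 [593.5 217.1  62. ]
 [584.5 229.5  62. ]]
```

```bash
python3 -m crank '[[0.02,-0.02,-0.04,0,0,0,0.4],[0.05,-0.05,-0.07,0,0,0,0.4],[0.08,-0.09,-0.1,0,0,0,0.4],[0.115,-0.125,-0.1,0,0,0,0.4],[0.15,-0.16,-0.1,0,0,0,0.4]]' 80
python3 -m crank '[[0.032,-0.036,0,0,0,0,0.4],[0.064,-0.072,0,0,0,0,0.4],[0.096,-0.108,0,0,0,0,0.4],[0.128,-0.144,0,0,0,0,0.4],[0.16,-0.18,0,0,0,0,0.4]]'
python3 -m crank '[[0.032,-0.036,0,0,0,0,0.4],[0.064,-0.072,0,0,0,0,0.4],[0.096,-0.108,0,0,0,0,0.4],[0.128,-0.144,0,0,0,0,0.4],[0.16,-0.18,0,0,0,0,0.4]]'
python3 -c "
from h import *
togo([595,227,250],.54);print(r.sense()['qpos'],r.sense()['opening'])"
```

```text
clock: 0.7
eef_pos: [247.6, -424.7, 351.4]
tcp_rot: [3.139, -0.001, 0.227]
contact_force: [1.2, -0.2, -0.3]
opening: 0.599
grasp_force: 0.0
clock: 1.2
eef_pos: [362.6, -212.5, 350.3]
tcp_rot: [3.141, -0.0, 0.227]
contact_force: [0.9, -0.4, -0.3]
opening: 0.601
grasp_force: 0.0
clock: 1.7
eef_pos: [477.9, -0.8, 350.3]
tcp_rot: [3.141, -0.0, 0.228]
contact_force: [-0.4, -0.9, 1.1]
opening: 0.603
grasp_force: 0.0
now [477.9  -0.8 350.3] [ 3.141 -0.     0.228] shift [ 165.5 -195.5  100.3] turn [ 0.    -0.    -0.312]
[-4.77574634e-03  2.95950528e-02  1.81038449e+00 -1.34918698e-04
  1.30116086e+00  1.33798150e+00] 0.6033528707730047
```

```bash
python3 -m crank '[[0.033,-0.037,0,0,0,-0.06,0.4],[0.066,-0.074,0,0,0,-0.12,0.4],[0.1,-0.117,0,0,0,-0.18,0.4],[0.135,-0.156,0,0,0,-0.25,0.4],[0.165,-0.195,0.01,0,0,-0.312,0.4]]'
python3 -m crank '[[0,0,0.04,0,0,0,0.4],[0,0,0.08,0,0,0,0.4],[0,0,0.1,0,0,0,0.4],[0,0,0.1,0,0,0,0.4]]'
python3 - <<'E'
from h import *
w=cams.grab_frame("wrist");cv2.imwrite("pics/w1.png",w["image"][...,::-1])
print({k:v for k,v in w.items() if k!="image"});print(proj(w,[[595,227,62],[595,227,0]]))
togo([595,227,250],.54)
E
```

```text
clock: 2.2
eef_pos: [592.3, 220.1, 342.3]
tcp_rot: [3.141, -0.002, 0.543]
contact_force: [-0.1, -1.0, -0.3]
opening: 0.599
grasp_force: 0.0
clock: 2.6
eef_pos: [589.0, 217.3, 237.7]
tcp_rot: [-3.14, 0.007, 0.54]
contact_force: [0.1, -0.0, 0.1]
opening: 0.599
grasp_force: 0.0
{'fx': 297.67227729710527, 'fy': 297.67227729710527, 'cx': 317.44815925794, 'cy': 204.50639581530294, 'position': array([648.4414319 , 253.64150252, 360.53078796]), 'orientation': array([ 2.85770610e+00,  2.23323258e-03, -1.03099440e+00])}
[[313.57394106 178.52926365]
 [314.32315305 168.54233528]]
now [590.3 217.6 240.2] [-3.141e+00  3.000e-03  5.400e-01] shift [ 8.8 -5.6 -9.8] turn [-0.001  0.003 -0.   ]
```

View pics/w1.png

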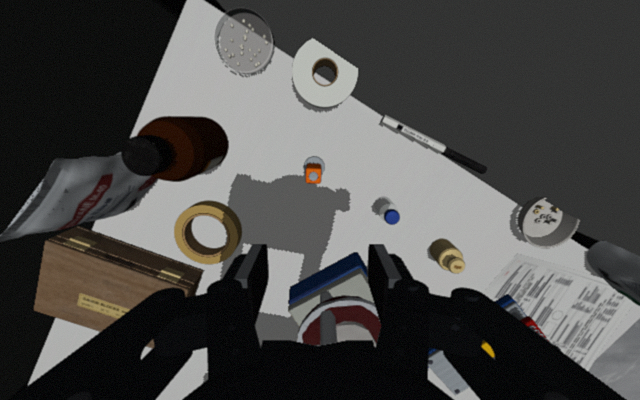

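The wrist view shows the stud cap at about (313,177), 1-2 px from the predicted (313.6,178.5). I'll enlarge it to check the yaw.

```bash
python3 - <<'E'
import cv2
w=cv2.imread("pics/w1.png")
cv2.imwrite("pics/w1c.png",cv2.resize(w[145:195,290:340],None,fx=12,fy=12,interpolation=cv2.INTER_CUBIC))
E
```

```text
(no output)
```

View pics/w1c.png

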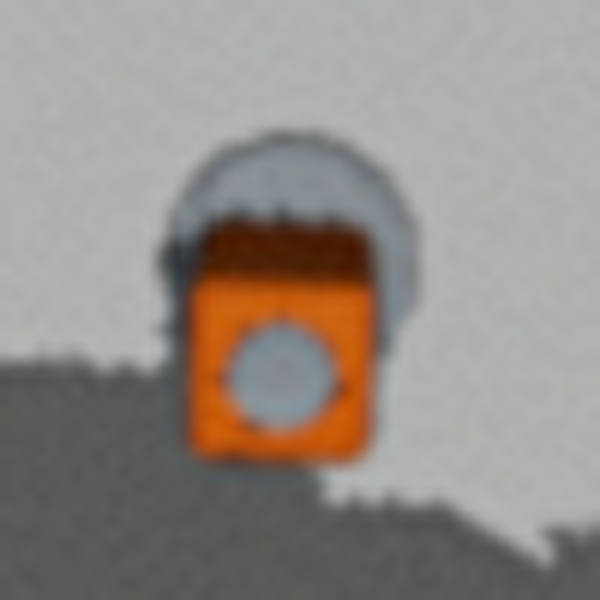

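The handle is square to the image, so yaw 0.54 is right. The cap centre is at (313.1,175.6).

```bash
python3 - <<'E'
from h import *
w=cams.grab_frame("wrist");P=onz(w,313.1,175.6,62);print(P)
P=(P*2+[595.2,226.7,62])/3;print(P);togo([P[0],P[1],120],.54);togo([P[0],P[1],47],.54)
E
```

```text
[598.78271267 229.29509868  62.        ]
[597.58847511 228.43006579  62.        ]
now [591.3 217.9 241.9] [-3.142  0.     0.54 ] shift [ 10.8  -5.8 121.9] turn [-0.  0. -0.]
now [591.3 217.9 241.9] [-3.142  0.     0.54 ] shift [ 10.8  -5.8 194.9] turn [-0.  0. -0.]
```

```bash
python3 -m crank '[[0.01,-0.006,0.04,0,0,0,0.4],[0.01,-0.006,0.08,0,0,0,0.4],[0.01,-0.006,0.1,0,0,0,0.4],[0.01,-0.006,0.1,0,0,0,0.4],[0.01,-0.006,0.1,0,0,0,0.4]]'
python3 -m crank '[[0,0,0,0,0,0,0.4],[0,0,0,0,0,0,0.4],[0,0,0,0,0,0,0.4]]'
python3 -c "
from h import *
w=cams.grab_frame('wrist');cv2.imwrite('pics/w2.png',w['image'][...,::-1])
h=cv2.inRange(cv2.cvtColor(w['image'],cv2.COLOR_RGB2HSV),(5,180,60),(20,255,255));n,l,s,c=cv2.connectedComponentsWithStats(h)
print(s[1:],c[1:])
for P in ([597.6,228.4,62],[595.2,226.7,62],[598.8,229.3,62]): print(proj(w,[P]))
togo([597.6,228.4,48],.54)"
```

```text
clock: 3.2
eef_pos: [597.8, 228.5, 143.4]
tcp_rot: [3.141, -0.002, 0.54]
contact_force: [0.1, -0.5, 0.6]
opening: 0.607
grasp_force: 0.0
clock: 3.5
eef_pos: [597.2, 228.3, 142.9]
tcp_rot: [3.141, -0.002, 0.54]
contact_force: [0.4, -0.4, -0.2]
opening: 0.597
grasp_force: 0.0
[[308 197  21  31 427]] [[318.28103044 211.66978923]]
[[318.97687661 218.54630811]]
[[319.28260226 222.3849789 ]]
[[318.76373227 216.58240354]]
now [597.  228.3 142.5] [ 3.141e+00 -2.000e-03  5.400e-01] shift [ 0.4  0.2 94.5] turn [ 0.    -0.002 -0.   ]
```

```bash
python3 -m crank '[[0,0,0.025,0,0,0,0.4],[0,0,0.05,0,0,0,0.4],[0,0,0.075,0,0,0,0.4],[0,0,0.094,0,0,0,0.4],[0,0,0.094,0,0,0,0.4]]'
python3 -m crank '[[0,0,0,0,0,0,0.6],[0,0,0,0,0,0,0.75],[0,0,0,0,0,0,0.85],[0,0,0,0,0,0,0.95],[0,0,0,0,0,0,0.95]]' 80
python3 -m crank '[[0,0,0,0,0,0,0.95],[0,0,0,0,0,0,0.95]]' 80
```

```text
clock: 4.05
eef_pos: [594.9, 227.5, 45.1]
tcp_rot: [-3.141, 0.004, 0.54]
contact_force: [-0.5, 0.1, -0.6]
opening: 0.601
grasp_force: 0.0
clock: 4.55
eef_pos: [597.6, 228.5, 49.0]
tcp_rot: [3.141, -0.003, 0.54]
contact_force: [-0.4, 0.4, 6.5]
opening: 0.172
grasp_force: 78.6
clock: 4.75
eef_pos: [597.6, 228.5, 49.1]
tcp_rot: [3.141, -0.003, 0.54]
contact_force: [-2.0, 0.5, 7.1]
opening: 0.177
grasp_force: 78.6
```

```bash
python3 -m crank '[[0,0,-0.01,0,0,0,0.95],[0,0,-0.04,0,0,0,0.95],[0,0,-0.08,0,0,0,0.95],[0,0,-0.12,0,0,0,0.95],[0,0,-0.16,0,0,0,0.95]]'
python3 -m crank '[[0,0,-0.04,0,0,0,0.95],[0,0,-0.08,0,0,0,0.95],[0,0,-0.11,0,0,0,0.95],[0,0,-0.12,0,0,0,0.95],[0,0,-0.12,0,0,0,0.95]]'
python3 -m crank '[[-0.02,0.015,0,0,0,0.07,0.95],[-0.05,0.035,0,0,0,0.17,0.95],[-0.08,0.056,0,0,0,0.27,0.95],[-0.11,0.077,0,0,0,0.37,0.95],[-0.14,0.098,0,0,0,0.47,0.95]]'
python3 -c "
from h import *
togo([457,-86,320],-.335)"
```

```text
clock: 5.25
eef_pos: [596.1, 228.0, 209.6]
tcp_rot: [-3.142, 0.0, 0.54]
contact_force: [1.1, 0.8, -1.9]
opening: 0.171
grasp_force: 78.0
clock: 5.75
eef_pos: [596.9, 228.3, 328.9]
tcp_rot: [3.141, -0.003, 0.54]
contact_force: [0.1, 0.2, -1.7]
opening: 0.173
grasp_force: 78.0
clock: 6.25
eef_pos: [524.9, 70.8, 324.9]
tcp_rot: [3.141, 0.004, 0.066]
contact_force: [-0.4, 0.4, -0.4]
opening: 0.171
grasp_force: 78.0
now [524.9  70.8 324.9] [3.141 0.004 0.066] shift [-78.1 152.    5.2] turn [0.001 0.004 0.401]
```

```bash
python3 -m crank '[[-0.02,0.038,0,0,0,0.1,0.95],[-0.04,0.076,0,0,0,0.2,0.95],[-0.06,0.114,0,0,0,0.3,0.95],[-0.078,0.152,0,0,0,0.4,0.95],[-0.078,0.152,0,0,0,0.4,0.95]]'
python3 -m crank '[[0,0,0.03,0,0,0,0.95],[0,0,0.06,0,0,0,0.95],[0,0,0.08,0,0,0,0.95],[0,0,0.08,0,0,0,0.95],[0,0,0.08,0,0,0,0.95]]'
python3 - <<'E'
from h import *
w=cams.grab_frame("wrist");im=w["image"][...,::-1].copy();cv2.imwrite("pics/w3.png",im)
S=R.from_euler('z',-.332);o=np.array([500,-101,0.])
pts=[[-75,42,24],[-75,-42,24],[75,42,24],[75,-42,24],[-12,0,34],[25,0,24],[-45,0,24],[62,27,94],[62,-27,94]]
uv=proj(w,S.apply(pts)+o);print(uv.round(1))
togo([457,-86,240],-.332)
for u,v in uv: cv2.circle(im,(int(round(u)),int(round(v))),2,(0,255,0),-1)
cv2.imwrite("pics/w3m.png",im)
E
```

```text
clock: 6.75
eef_pos: [456.7, -88.3, 325.2]
tcp_rot: [3.139, 0.004, -0.337]
contact_force: [-0.1, -0.4, -1.2]
opening: 0.171
grasp_force: 78.5
clock: 7.25
eef_pos: [459.1, -84.5, 246.7]
tcp_rot: [3.141, 0.002, -0.33]
contact_force: [0.5, -0.6, -0.5]
opening: 0.174
grasp_force: 78.4
[[284.7 204.5]
 [354.2 204.7]
 [280.7  69.7]
 [359.3  69.9]
 [319.7 152.9]
 [319.8 118.5]
 [319.5 180.2]
 [289.   73.3]
 [352.1  73.5]]
now [459.8 -84.7 247.6] [-3.142  0.    -0.33 ] shift [-2.2  2.1  7.6] turn [-0.     0.     0.002]
```

View pics/w3m.png

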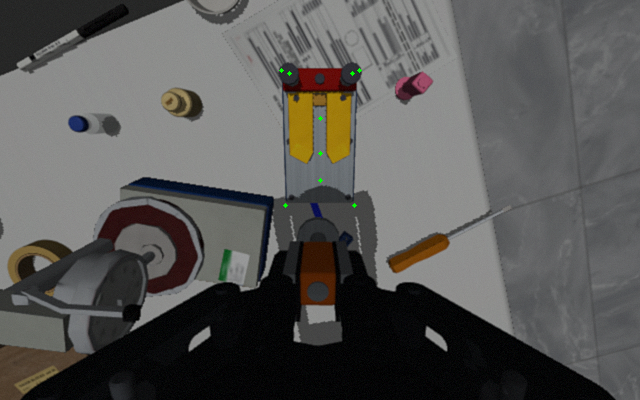

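The overlay fits the stand to within about 2 px. One enlarged crop to refine it.

```bash
python3 - <<'E'
import cv2
w=cv2.imread("pics/w3.png")
cv2.imwrite("pics/w3c.png",cv2.resize(w[60:220,270:370],None,fx=3.75*1,fy=3.75,interpolation=cv2.INTER_CUBIC))
E
```

```text
(no output)
```

View pics/w3c.png

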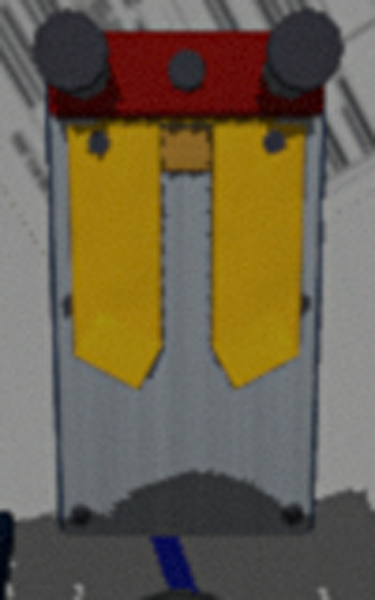

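```bash
python3 - <<'E'
from h import *
from scipy.optimize import least_squares as L
w=cams.grab_frame("wrist")
M=np.array([[-75,42,24],[-75,-42,24],[-12,7,42],[-12,-7,42],[38,0,32],[62,27,94],[62,-27,94]])
c=np.array([[63,527],[313,530],[162,345],[212,345],[187,172],[71,47],[305,47]])/3.75+[270-.4,60-.4]
g=lambda p:proj(w,R.from_euler('z',p[2]).apply(M)+[p[0],p[1],0])-c
s=L(lambda p:g(p).ravel(),[500,-101,-.332],loss='soft_l1',x_scale=[1,1,.01]);p=s.x;print(p,g(p).round(1))
S=R.from_euler('z',p[2])
for n,q in(("ledge",[-50,0,24]),("mouth",[-12,0,24]),("seat",[25,0,24])):print(n,S.apply(q)+[p[0],p[1],0])
q=S.apply([-50,0,24])+[p[0],p[1],0];togo(q+[0,0,49+10],p[2])
E
```

```text
[ 5.02760077e+02 -1.01489283e+02 -3.26497976e-01] [[-1.6  3.1]
 [ 1.2  2.1]
 [ 0.3  0.5]
 [-0.2  0.5]
 [-0.1 -1.1]
 [-0.3 -0.6]
 [ 0.3 -0.9]]
ledge [455.40151008 -85.45288406  24.        ]
mouth [491.39402125 -97.6405475   24.        ]
seat [ 526.43936106 -109.50748295   24.        ]
now [460.1 -84.8 248.1] [-3.141e+00 -1.000e-03 -3.300e-01] shift [ -4.4   2.2 165.1] turn [-0.    -0.001 -0.003]
```

```bash
python3 -m crank '[[-0.004,0.002,0.04,0,0,0,0.95],[-0.004,0.002,0.08,0,0,0,0.95],[-0.004,0.002,0.11,0,0,0,0.95],[-0.004,0.002,0.135,0,0,0,0.95],[-0.004,0.002,0.155,0,0,0,0.95]]'
python3 -m crank '[[0,0,0.004,0,0,0,0.95],[0,0,0.007,0,0,0,0.95],[0,0,0.01,0,0,0,0.95],[0,0,0.01,0,0,0,0.95],[0,0,0.01,0,0,0,0.95]]'
python3 -c "
from h import *
togo([455.4,-85.5,73],-.328);print(r.sense()['contact_force'])"
```

```text
clock: 7.85
eef_pos: [455.8, -85.5, 92.0]
tcp_rot: [-3.141, -0.001, -0.33]
contact_force: [0.6, -0.4, -1.5]
opening: 0.174
grasp_force: 78.5
clock: 8.35
eef_pos: [455.7, -85.7, 83.2]
tcp_rot: [-3.141, -0.001, -0.33]
contact_force: [-0.6, 0.4, -1.3]
opening: 0.174
grasp_force: 78.4
now [455.7 -85.7  83.2] [-3.141e+00 -1.000e-03 -3.300e-01] shift [-0.4 -0.  10.2] turn [-0.    -0.001 -0.002]
[-0.57770479  0.39760925 -1.32996793]
```

```bash
python3 -m crank '[[0,0,0.003,0,0,0,0.95],[0,0,0.006,0,0,0,0.95],[0,0,0.008,0,0,0,0.95],[0,0,0.008,0,0,0,0.95]]'
python3 -m crank '[[0,0,0.001,0,0,0,0.95],[0,0,0.002,0,0,0,0.95],[0,0,0.002,0,0,0,0.95]]'
```

```text
clock: 8.75
eef_pos: [454.9, -85.5, 74.1]
tcp_rot: [3.142, 0.001, -0.33]
contact_force: [-0.9, 0.1, -1.6]
opening: 0.173
grasp_force: 78.4
clock: 9.05
eef_pos: [455.3, -85.6, 73.0]
tcp_rot: [3.142, -0.0, -0.33]
contact_force: [-2.4, -0.4, 8.4]
opening: 0.171
grasp_force: 80.2
```

```bash
python3 -m crank '[[0,0,-0.0004,0,0,0,0.95],[0,0,-0.0008,0,0,0,0.95],[0,0,-0.0008,0,0,0,0.95]]'
python3 -m crank '[[0.006,0,-0.0008,0,0,0,0.95],[0.013,0,-0.0008,0,0,0,0.95],[0.02,0,-0.0008,0,0,0,0.95],[0.026,0,-0.0008,0,0,0,0.95],[0.03,0,-0.0008,0,0,0,0.95]]'
python3 -m crank '[[0,0,0,0,0,0,0.95],[0,0,0,0,0,0,0.95]]'
python3 -c "
from h import *
w=cams.grab_frame('wrist');cv2.imwrite('pics/w4.png',w['image'][...,::-1]);togo([526.4,-109.5,73],-.328)"
```

```text
clock: 9.35
eef_pos: [455.2, -85.5, 73.2]
tcp_rot: [-3.142, -0.0, -0.33]
contact_force: [-0.9, 0.6, -1.2]
opening: 0.176
grasp_force: 78.8
clock: 9.85
eef_pos: [484.4, -95.6, 74.0]
tcp_rot: [-3.142, -0.0, -0.33]
contact_force: [0.2, 0.0, -0.7]
opening: 0.174
grasp_force: 78.8
clock: 10.05
eef_pos: [483.3, -95.2, 73.9]
tcp_rot: [3.142, 0.001, -0.33]
contact_force: [0.3, 0.5, -1.3]
opening: 0.175
grasp_force: 78.8
now [483.2 -95.2  73.9] [ 3.142e+00  1.000e-03 -3.300e-01] shift [45.5 -0.5  0.9] turn [ 0.     0.001 -0.002]
```

```bash
python3 - <<'E'
import cv2
w=cv2.imread("pics/w4.png")
cv2.imwrite("pics/w4c.png",cv2.resize(w[130:330,240:400],None,fx=3,fy=3,interpolation=cv2.INTER_CUBIC))
E
```

```text
(no output)
```

View pics/w4c.png

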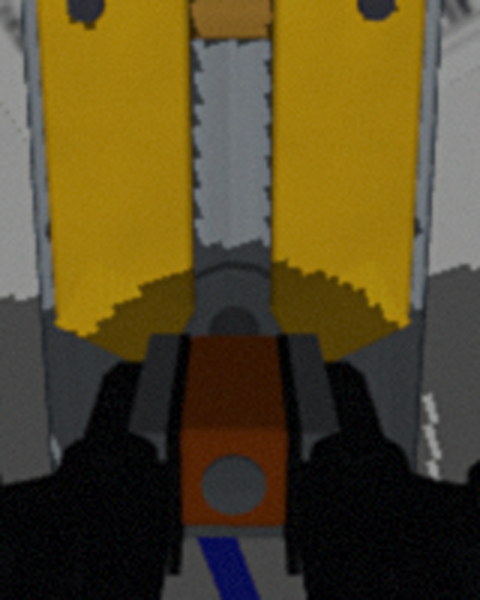

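The slot centre is at crop x≈232 and the neck at ≈234, which is under 0.5 mm off. That agrees with the fit.

```bash
python3 -m crank '[[0.005,-0.0005,0.0004,0,0,0,0.95],[0.011,-0.0005,0.0004,0,0,0,0.95],[0.017,-0.0005,0.0004,0,0,0,0.95],[0.022,-0.0005,0.0004,0,0,0,0.95],[0.024,-0.0005,0.0004,0,0,0,0.95]]'
python3 -m crank '[[0.004,0,0,0,0,0,0.95],[0.008,0,0,0,0,0,0.95],[0.012,0,0,0,0,0,0.95],[0.015,0,0,0,0,0,0.95],[0.016,0,0,0,0,0,0.95]]'
python3 -m crank '[[0,0,0,0,0,0,0.95],[0,0,0,0,0,0,0.95]]'
python3 -c "
from h import *
togo([526.4,-109.5,73],-.328)"
```

```text
clock: 10.6
eef_pos: [507.3, -102.8, 73.7]
tcp_rot: [-3.142, -0.001, -0.33]
contact_force: [-0.2, -0.1, -2.1]
opening: 0.171
grasp_force: 78.8
clock: 11.1
eef_pos: [522.0, -107.9, 73.7]
tcp_rot: [-3.142, -0.0, -0.33]
contact_force: [0.3, -0.2, -1.7]
opening: 0.174
grasp_force: 78.8
clock: 11.3
eef_pos: [521.4, -107.7, 73.6]
tcp_rot: [3.142, 0.0, -0.33]
contact_force: [0.6, -0.0, -1.9]
opening: 0.172
grasp_force: 78.8
now [ 521.4 -107.7   73.6] [ 3.142  0.    -0.33 ] shift [5.3 0.1 0.6] turn [ 0.     0.    -0.002]
```

```bash
python3 -m crank '[[0.001,0,0.0003,0,0,0,0.95],[0.002,0,0.0005,0,0,0,0.95],[0.003,0,0.0005,0,0,0,0.95],[0.003,0,0.0005,0,0,0,0.95]]'
python3 -m crank '[[0.0005,0,0,0,0,0,0.95],[0.001,0,0,0,0,0,0.95],[0.001,0,0,0,0,0,0.95]]'
python3 -m crank '[[0.0005,0,0,0,0,0,0.95],[0.001,0,0,0,0,0,0.95],[0.001,0,0,0,0,0,0.95]]'
```

```text
clock: 11.7
eef_pos: [524.6, -108.8, 73.2]
tcp_rot: [-3.142, -0.0, -0.33]
contact_force: [0.8, 0.9, -1.4]
opening: 0.173
grasp_force: 78.8
clock: 12.0
eef_pos: [525.3, -109.1, 73.1]
tcp_rot: [-3.142, 0.0, -0.33]
contact_force: [-0.0, 0.2, -1.2]
opening: 0.175
grasp_force: 78.8
clock: 12.3
eef_pos: [525.6, -109.2, 73.1]
tcp_rot: [3.142, 0.002, -0.33]
contact_force: [-5.0, 1.4, 2.4]
opening: 0.173
grasp_force: 79.0
```

```bash
python3 -m crank '[[0.0003,0,0,0,0,0,0.95],[0.0005,0,0,0,0,0,0.95],[0.0005,0,0,0,0,0,0.95]]'
python3 -m crank '[[0,0,0,0,0,0,0.95],[0,0,0,0,0,0,0.95]]'
```

```text
clock: 12.6
eef_pos: [525.7, -109.2, 73.1]
tcp_rot: [3.141, 0.002, -0.33]
contact_force: [-5.4, 2.2, 4.7]
opening: 0.169
grasp_force: 79.3
clock: 12.8
eef_pos: [525.7, -109.2, 73.1]
tcp_rot: [3.141, 0.002, -0.33]
contact_force: [-4.8, 3.0, 5.5]
opening: 0.171
grasp_force: 79.3
```

```bash
python3 -m crank '[[-0.0005,0,-0.0005,0,0,0,0.95],[-0.0005,0,-0.0012,0,0,0,0.95],[-0.0005,0,-0.002,0,0,0,0.95],[-0.0005,0,-0.0028,0,0,0,0.95],[-0.0005,0,-0.0035,0,0,0,0.95]]'
python3 -m crank '[[0,0,-0.0003,0,0,0,0.95],[0,0,-0.0006,0,0,0,0.95],[0,0,-0.0006,0,0,0,0.95]]'
```

```text
clock: 13.3
eef_pos: [525.7, -109.3, 76.4]
tcp_rot: [3.141, 0.001, -0.33]
contact_force: [-5.2, 1.4, -5.3]
opening: 0.177
grasp_force: 78.2
clock: 13.6
eef_pos: [525.8, -109.3, 77.1]
tcp_rot: [3.141, 0.001, -0.33]
contact_force: [-5.7, 1.6, -4.2]
opening: 0.173
grasp_force: 78.2
```

```bash
python3 -m crank '[[0,0,-0.0003,0,0,0,0.95],[0,0,-0.0006,0,0,0,0.95],[0,0,-0.0006,0,0,0,0.95]]'
```

```text
clock: 13.9
eef_pos: [525.8, -109.3, 77.7]
tcp_rot: [3.141, 0.001, -0.33]
contact_force: [-4.0, 1.6, -4.6]
opening: 0.172
grasp_force: 78.2
```

```bash
python3 -m crank '[[-0.0005,0,0,0,0,0,0.95],[-0.001,0,-0.0003,0,0,0,0.95],[-0.001,0,-0.0006,0,0,0,0.95],[-0.001,0,-0.0006,0,0,0,0.95]]'
```

```text
clock: 14.3
eef_pos: [525.7, -109.1, 78.7]
tcp_rot: [-3.142, -0.001, -0.33]
contact_force: [-3.4, 1.0, -3.6]
opening: 0.174
grasp_force: 78.2
```

```bash
python3 -m crank '[[-0.0003,0,0,0,0,0,0.95],[-0.0006,0,-0.0002,0,0,0,0.95],[-0.0006,0,-0.0004,0,0,0,0.95],[-0.0006,0,-0.0004,0,0,0,0.95]]'
python3 -m crank '[[0,0,-0.0002,0,0,0,0.95],[0,0,-0.0004,0,0,0,0.95],[0,0,-0.0004,0,0,0,0.95]]'
```

```text
clock: 14.7
eef_pos: [525.4, -109.0, 79.1]
tcp_rot: [-3.141, -0.001, -0.33]
contact_force: [-0.7, 0.6, -2.8]
opening: 0.173
grasp_force: 78.2
clock: 15.0
eef_pos: [525.3, -109.0, 79.5]
tcp_rot: [-3.141, -0.001, -0.33]
contact_force: [-0.6, 0.1, -1.7]
opening: 0.174
grasp_force: 78.3
```

Free of the stop, with no jaw contact yet. I'll continue slowly.

```bash
python3 -m crank '[[0,0,-0.0002,0,0,0,0.95],[0,0,-0.0004,0,0,0,0.95],[0,0,-0.0006,0,0,0,0.95],[0,0,-0.0006,0,0,0,0.95]]'
python3 -m crank '[[0,0,-0.0002,0,0,0,0.95],[0,0,-0.0004,0,0,0,0.95],[0,0,-0.0006,0,0,0,0.95],[0,0,-0.0006,0,0,0,0.95]]'
```

```text
clock: 15.4
eef_pos: [524.9, -108.9, 79.9]
tcp_rot: [-3.142, -0.0, -0.33]
contact_force: [0.5, 0.4, -1.7]
opening: 0.174
grasp_force: 78.3
clock: 15.8
eef_pos: [524.8, -108.9, 80.5]
tcp_rot: [-3.142, 0.0, -0.33]
contact_force: [0.6, -0.4, -1.7]
opening: 0.172
grasp_force: 78.3
```

```bash
python3 -m crank '[[0,0,-0.0002,0,0,0,0.95],[0,0,-0.0004,0,0,0,0.95],[0,0,-0.0006,0,0,0,0.95],[0,0,-0.0006,0,0,0,0.95]]'
```

```text
clock: 16.2
eef_pos: [524.8, -108.8, 81.0]
tcp_rot: [-3.142, 0.0, -0.33]
contact_force: [-0.1, -0.0, -3.8]
opening: 0.17
grasp_force: 78.2
```

```bash
python3 -m crank '[[0,0,-0.0002,0,0,0,0.95],[0,0,-0.0004,0,0,0,0.95],[0,0,-0.0004,0,0,0,0.95]]'
```

```text
clock: 16.5
eef_pos: [524.7, -108.9, 81.3]
tcp_rot: [-3.142, 0.0, -0.33]
contact_force: [1.5, 0.3, -6.3]
opening: 0.176
grasp_force: 78.1
```

```bash
python3 -m crank '[[0,0,-0.0002,0,0,0,0.95],[0,0,-0.0004,0,0,0,0.95],[0,0,-0.0006,0,0,0,0.95],[0,0,-0.0008,0,0,0,0.95],[0,0,-0.0008,0,0,0,0.95]]'
```

```text
clock: 17.0
eef_pos: [524.7, -108.9, 82.1]
tcp_rot: [3.142, 0.0, -0.33]
contact_force: [2.0, -0.7, -8.3]
opening: 0.169
grasp_force: 78.0
```

```bash
python3 -m crank '[[0,0,-0.0002,0,0,0,0.95],[0,0,-0.0004,0,0,0,0.95],[0,0,-0.0006,0,0,0,0.95],[0,0,-0.0008,0,0,0,0.95],[0,0,-0.0008,0,0,0,0.95]]'
```

```text
clock: 17.5
eef_pos: [524.7, -108.8, 82.9]
tcp_rot: [3.142, 0.0, -0.33]
contact_force: [1.7, 0.1, -13.3]
opening: 0.172
grasp_force: 78.0
```

```bash
python3 -m crank '[[0,0,-0.0002,0,0,0,0.95],[0,0,-0.0004,0,0,0,0.95],[0,0,-0.0005,0,0,0,0.95],[0,0,-0.0005,0,0,0,0.95]]'
```

```text
clock: 17.9
eef_pos: [524.7, -108.8, 83.4]
tcp_rot: [3.142, 0.0, -0.33]
contact_force: [2.3, -0.1, -16.1]
opening: 0.172
grasp_force: 78.0
```

```bash
python3 -m crank '[[0,0,0,0,0,0,0.95],[0,0,0,0,0,0,0.95]]'
```

```text
clock: 18.1
eef_pos: [524.7, -108.8, 83.4]
tcp_rot: [3.142, 0.0, -0.33]
contact_force: [1.4, 0.0, -16.1]
opening: 0.172
grasp_force: 78.0
```

```bash
python3 -m crank '[[0,0,0,0,0,0,0.95],[0,0,0,0,0,0,0.95],[0,0,0,0,0,0,0.95],[0,0,0,0,0,0,0.95]]'
python3 -m crank '[[0,0,0.0004,0,0,0,0.95],[0,0,0.0009,0,0,0,0.95],[0,0,0.0014,0,0,0,0.95],[0,0,0.002,0,0,0,0.95],[0,0,0.0026,0,0,0,0.95]]'
python3 -m crank '[[0,0,0.001,0,0,0,0.95],[0,0,0.002,0,0,0,0.95],[0,0,0.003,0,0,0,0.95],[0,0,0.004,0,0,0,0.95],[0,0,0.0045,0,0,0,0.95]]'
python3 -m crank '[[0,0,0.0005,0,0,0,0.95],[0,0,0.001,0,0,0,0.95],[0,0,0.0015,0,0,0,0.95],[0,0,0.002,0,0,0,0.95],[0,0,0.002,0,0,0,0.95]]'
```

```text
clock: 18.5
eef_pos: [524.7, -108.8, 83.5]
tcp_rot: [3.142, 0.0, -0.33]
contact_force: [1.6, -0.6, -15.6]
opening: 0.174
grasp_force: 78.0
clock: 19.0
eef_pos: [524.8, -108.9, 81.3]
tcp_rot: [-3.142, -0.0, -0.33]
contact_force: [-1.3, -0.1, -4.4]
opening: 0.174
grasp_force: 78.9
clock: 19.5
eef_pos: [525.1, -108.9, 76.6]
tcp_rot: [-3.142, -0.001, -0.33]
contact_force: [0.8, 0.3, -2.0]
opening: 0.174
grasp_force: 79.6
clock: 20.0
eef_pos: [524.7, -108.9, 74.4]
tcp_rot: [3.142, 0.0, -0.33]
contact_force: [0.1, -0.8, -1.8]
opening: 0.17
grasp_force: 79.6
```

```bash
python3 -m crank '[[0,0,0.0004,0,0,0,0.95],[0,0,0.0008,0,0,0,0.95],[0,0,0.0012,0,0,0,0.95],[0,0,0.0012,0,0,0,0.95]]'
python3 -m crank '[[0.0005,0,0,0,0,0,0.95],[0.001,0,0,0,0,0,0.95],[0.0013,0,0,0,0,0,0.95],[0.0013,0,0,0,0,0,0.95]]'
```

```text
clock: 20.4
eef_pos: [524.8, -108.9, 73.2]
tcp_rot: [3.142, 0.0, -0.33]
contact_force: [-0.4, 0.2, -1.4]
opening: 0.171
grasp_force: 79.6
clock: 20.8
eef_pos: [525.5, -109.2, 73.1]
tcp_rot: [3.142, 0.001, -0.33]
contact_force: [-2.7, 1.6, 1.2]
opening: 0.173
grasp_force: 79.7
```

```bash
python3 -m crank '[[0.0003,0,0.0001,0,0,0,0.95],[0.0006,0,0.0002,0,0,0,0.95],[0.0006,0,0.0002,0,0,0,0.95]]'
python3 -m crank '[[0,0,0,0,0,0,0.95],[0,0,0,0,0,0,0.95],[0,0,0,0,0,0,0.95]]' 20
python3 -m crank '[[0,0,0,0,0,0,0.8],[0,0,0,0,0,0,0.75],[0,0,0,0,0,0,0.7],[0,0,0,0,0,0,0.65],[0,0,0,0,0,0,0.6]]' 20
python3 -m crank '[[0,0,0,0,0,0,0.5],[0,0,0,0,0,0,0.5],[0,0,0,0,0,0,0.5]]'
python3 -c "
from h import *
w=cams.grab_frame('wrist');cv2.imwrite('pics/w5.png',w['image'][120:360,220:420,::-1]);print(w['position'],proj(w,[[526.4,-109.5,86],[525.6,-109.2,86]]))
h=cv2.inRange(cv2.cvtColor(w['image'],cv2.COLOR_RGB2HSV),(3,180,40),(15,255,255));print(cv2.connectedComponentsWithStats(h)[2:])
x=cv2.imread('pics/w5.png');cv2.imwrite('pics/w5c.png',cv2.resize(x,None,fx=2.5,fy=2.5,interpolation=cv2.INTER_CUBIC))"
```

```text
clock: 21.1
eef_pos: [525.7, -109.2, 73.1]
tcp_rot: [3.141, 0.002, -0.33]
contact_force: [-5.3, 2.6, 5.3]
opening: 0.171
grasp_force: 80.6
clock: 21.4
eef_pos: [525.6, -109.2, 73.1]
tcp_rot: [3.141, 0.002, -0.33]
contact_force: [-5.0, 2.3, 5.0]
opening: 0.172
grasp_force: 80.6
clock: 21.9
eef_pos: [526.8, -109.5, 73.1]
tcp_rot: [-3.142, -0.0, -0.33]
contact_force: [0.1, -0.4, 0.3]
opening: 0.398
grasp_force: 0.0
clock: 22.2
eef_pos: [526.6, -109.5, 73.1]
tcp_rot: [-3.142, -0.0, -0.33]
contact_force: [0.6, 0.6, 0.5]
opening: 0.5
grasp_force: 0.0
[ 591.37932279 -131.66199208  196.29595933] [[317.90733645 289.65742475]
 [317.84903245 291.45127946]]
(array([[     0,      0,    640,    400, 253980],
       [   253,    169,      2,      1,      2],
       [   265,    169,      1,      1,      1],
       [   270,    169,      1,      1,      1],
       [   272,    169,      1,      1,      1],
       [   284,    168,      1,      1,      1],
       [   314,    169,      1,      1,      1],
       [   317,    168,      1,      1,      1],
       [   328,    168,      1,      1,      1],
    
[... 8331 characters left out ...]
   [281.        , 204.        ],
       [283.        , 204.        ],
       [288.        , 204.        ],
       [358.        , 205.        ],
       [309.        , 206.        ],
       [330.5       , 207.        ],
       [345.        , 206.        ],
       [356.5       , 206.5       ],
       [364.        , 207.5       ],
       [275.5       , 208.5       ],
       [278.        , 208.        ],
       [314.        , 208.        ],
       [275.33333333, 210.75      ],
       [282.        , 211.        ],
       [288.        , 210.        ],
       [291.        , 210.        ],
       [330.09859155, 210.36619718],
       [363.6       , 210.8       ],
       [317.72847682, 273.52207506]]))
```

View pics/w5c.png

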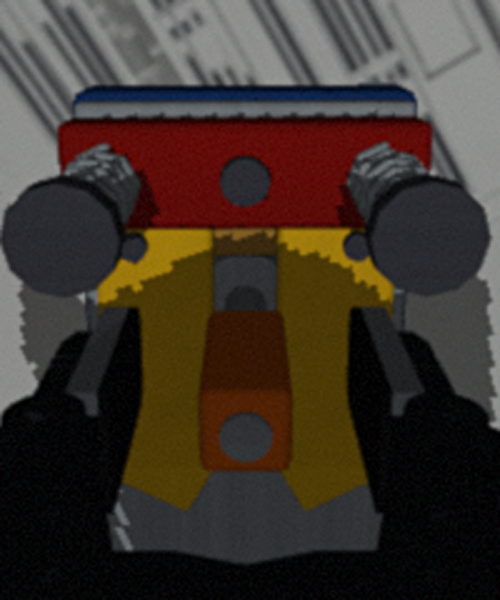

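The jaw held and the stud is released upright under the plate. I'll re-grip lightly to check that it is still home.

```bash
python3 -m crank '[[0,0,-0.0003,0,0,0,0.7],[0,0,-0.0003,0,0,0,0.8],[0,0,-0.0003,0,0,0,0.95],[0,0,-0.0003,0,0,0,0.95],[0,0,-0.0003,0,0,0,0.95]]' 20
python3 -m crank '[[0.0001,0,0,0,0,0,0.95],[0.0003,0,0,0,0,0,0.95],[0.0003,0,0,0,0,0,0.95]]'
python3 -m crank '[[0.0002,0,0,0,0,0,0.95],[0.0004,0,0,0,0,0,0.95],[0.0004,0,0,0,0,0,0.95]]'
```

```text
clock: 22.75
eef_pos: [526.6, -109.5, 73.4]
tcp_rot: [3.142, -0.0, -0.33]
contact_force: [-0.6, -0.1, 2.0]
opening: 0.184
grasp_force: 20.9
clock: 23.05
eef_pos: [526.7, -109.5, 73.4]
tcp_rot: [3.142, 0.0, -0.33]
contact_force: [-1.2, -1.1, 4.1]
opening: 0.187
grasp_force: 21.2
clock: 23.35
eef_pos: [526.7, -109.6, 73.4]
tcp_rot: [3.142, 0.001, -0.33]
contact_force: [-3.8, 0.5, 6.3]
opening: 0.186
grasp_force: 21.5
```

It was already home: the push moved it 0.1 mm and met 3.8 N. Now I'll relieve the push, release and retreat.

```bash
python3 -m crank '[[-0.0002,0,0,0,0,0,0.95],[-0.0003,0,0,0,0,0,0.95],[-0.0003,0,0,0,0,0,0.8],[-0.0003,0,0,0,0,0,0.6],[-0.0003,0,0,0,0,0,0.4]]' 20
python3 -m crank '[[0,0,0,0,0,0,0.4],[0,0,-0.005,0,0,0,0.4],[0,0,-0.015,0,0,0,0.4],[0,0,-0.03,0,0,0,0.4],[0,0,-0.05,0,0,0,0.4]]'
python3 -m crank '[[0,0,-0.03,0,0,0,0.4],[-0.02,0,-0.06,0,0,0,0.4],[-0.05,0,-0.1,0,0,0,0.4],[-0.08,0,-0.14,0,0,0,0.4],[-0.08,0,-0.14,0,0,0,0.4]]'
python3 -c "
from h import *
w=cams.grab_frame('wrist');s=cams.grab_frame('side')
a=cv2.resize(s['image'][200:320,250:370],None,fx=3.3,fy=3.3,interpolation=2)[:396,:396]
b=cv2.resize(w['image'][60:240,230:410],(396,396),interpolation=2)
cv2.imwrite('pics/end.png',np.hstack([a,b])[...,::-1])"
```

```text
clock: 23.85
eef_pos: [527.1, -109.6, 73.2]
tcp_rot: [-3.142, -0.0, -0.33]
contact_force: [-0.4, 0.4, -0.1]
opening: 0.534
grasp_force: 0.0
clock: 24.35
eef_pos: [526.6, -109.5, 124.1]
tcp_rot: [3.141, 0.001, -0.33]
contact_force: [-0.3, -0.3, 0.1]
opening: 0.605
grasp_force: 0.0
clock: 24.85
eef_pos: [450.8, -83.2, 269.1]
tcp_rot: [-3.14, -0.007, -0.33]
contact_force: [0.9, -0.2, -0.3]
opening: 0.599
grasp_force: 0.0
```

View pics/end.png

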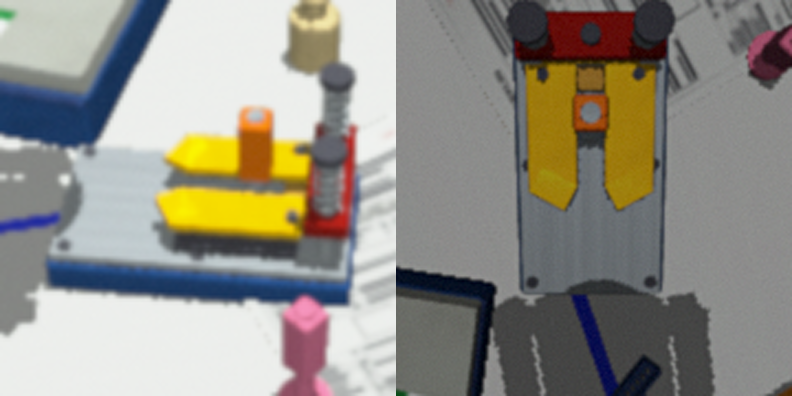

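The stud stands upright in the slot against the brass stop: cap at (256,115) on the left, (590,112) on the right. The gripper is well clear, so I'm handing in.

```bash
python3 -c "
from rig import sign_off
print(sign_off())"
```

```text
the job is handed in; nothing more can be done
None
```

The job is handed in at about 25 s of the 58 s allowed: the stud was slid home against the brass stop, the jaw held a pull of about 15 N for just over half a second, and the stud was lowered and left released, upright and home; the weight and vial were not touched.

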